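Put the washed beaker and mixing paddle on the drying rack

TASK

Put the two washed things on the drying rack: turn the steel beaker lying on the ribbed mat upside down over the free peg, so that its rim sits flat on the rack, and hang the forked mixing paddle over the rack's rail, one blade on either side, square to the rail and its black hub up. Set both down rather than letting them drop, and leave the small cup on the other peg, the jar, the bottle and the mortar where they stand.

Things in the scene. Friction and masses are not known exactly. Their poses are not given: they have to be found in the camera images.
- beaker: round steel beaker, outside diameter 52 mm, length 110, wall 3 (bore 46), floor 4, 120 g. Starts lying on the mat's ribs, mouth away from the robot, axis 35 mm above the table. Origin: on its axis, outer face of its closed end; x axis runs from closed end to mouth. On the peg, x points straight down and the origin is 110 mm above the deck
- beaker_rim (a point): centre of the beaker's mouth, in the plane of the rim, 110 mm from its closed end
- paddle: fork 155 mm high, standing on two steel blades (34 mm wide along x, 6 thick, 85 high, at y = +-35, 64 clear between), joined by a roof-shaped crown (34 mm along x, 8 thick, sloping 30 deg from the ridge); above it a square black hub to grip, 20 x 20 mm, sides along x and y, from z = 109 to 155. 180 g. Origin: midway between the blades' lower ends; z to the hub, y blade to blade
- paddle_crotch (a point): underside of the paddle's ridge, in its middle, 100 mm above the paddle's origin: this rests on the rail (about 1 mm above the rail's top, as the V of the crown straddles it)
- rack: fixed wooden drying rack: deck 200 mm (x) by 260 (y), its top 14 mm above the table. Two like pegs at x = -50, y = +-70 mm (which is free varies); a round steel rail 14 mm thick runs along y at x = +50 mm, between posts at y = +-118 mm. Origin: centre of the underside; the near side is -x
- rail_top (a point): middle of the rail's length, on its top line, 135 mm above the table; at rack x = 50 mm, y = 0
- peg: the free grey upright peg on the rack, 28 mm in diameter, 75 mm tall with a tapered tip. Origin: centre of its foot, on the deck's top (14 mm above the table)
- mat: fixed grey draining mat, 150 mm (x) by 100 mm (y), 3 mm thick, with two ribs 10 mm thick along x at y = +-15 mm, their tops 13 mm above the table; they carry the beaker. Origin: centre of the underside
- small_cup: small white plastic cup, 44 mm wide, 85 mm high, standing upside down on the other peg; leave alone. Origin: centre of its rim, below
- jar: low round lidded jar, 64 mm wide, 45 mm high; leave alone. Origin: centre of the underside
- lotion: white bottle with black cap, 44 mm wide, 130 mm high; leave alone. Origin: centre of the underside
- mortar: dark wooden mortar, 140 mm wide, 85 mm high, its pestle rising to about 165 mm; leave alone. Origin: centre of the underside
There are look-alikes about, which are no part of the job. What is shaped like the beaker but blue, orange or red is not meant.

How it is judged:
By the outcome, as a careful person would: the job done as asked, in the order asked, and still so for the second after the job is handed in, with the robot touching nothing.
It also fails if it takes over 67 s, if anything falls off the work surface, if the arm or the gripper's body presses on something with over 40 N, if the wrist force passes 120 N, or if a joint passes its speed limit or range.

ROBOT

A 6-joint arm with a two-finger parallel gripper is mounted at the origin on the work surface. World frame = base frame: x ahead of the robot, y to its left, z up, the work surface at z = 0. Lengths are in m, angles in degrees, forces in N, time in s.
With the tool pointing down it reaches from about 0.25 to 0.775 m from the base axis. Payload 8.9 kg.
Tool frame: the origin (TCP) lies midway between the tips of the shut fingers; the grasp point (between the pads) lies 19 mm behind it; z points along the fingers, y is the direction in which the jaws open and shut (so a half turn about z gives the same grasp; the last joint's range is limited). The gripper opens to 85 mm and grips with 20 to 120 N. Pads are 22 mm wide; open, the fingers measure 114 mm over their backs; the gripper's body (76 mm by 85 mm) begins 54 mm behind the grasp point. The pads swing forward as they close: fully open they stand 13 mm farther back than shut.
Start: joints at [60.086, 16.656, -8.789, 64.555, 0, 82.019], TCP at [0.196, 0.487, 0.231] pointing down, gripper open.
Joint ranges: [-144.48, 144.48], [-52.06, 99.96], [-74.48, 78.29], [-112.23, 115.85], [-86.99, 84.42], [-180, 180]. Speed limits (degrees/s): [127.2, 127.2, 159.86, 180, 180, 180].

INTERFACE

Orientations are given as a 3x3 rotation matrix whose columns are the frame's x, y, z axes.
In Python, from rig import read_state, snapshot, close_job, spot_in, outline_of gives the robot as it stands. The module is installed in compiled form; this text tells all that it offers.
- The arm moves only by the tool servo_tool, never from a script. Its argument "series" is a list of rows, each a list of 5 numbers: the closure, from 0 (fully open) to 1 (shut), then the shift along the tool's x, y, z in mm, then the turn about the tool's z in degrees. In form: [[grip, dx, dy, dz, yaw], ...]. A call has 1 to 20 rows; each row shifts and turns the pose as measured when the row begins, along the tool's axes as they then stand; what a row does not reach is not made up. A row lasts 1/12 s, in which the tool goes at most 41.7 mm and 7.16 degrees, less where a joint would pass 70% of its speed; a pose out of reach is approached as far as the arm can. A call is refused whole if a number of a shift passes 41.7 or a number of a turn 7.16, either way. A call with a gripper value outside its range is refused whole. The fingers move at their own pace and stop on an object; "squeeze" is the grip in N (left out, the last holds). Time passes only in rows, so rows that do not move let the fingers close. It gives the time, the measured TCP pose, the force and the opening at its end, in the units of the state.
- read_state(): the state, without advancing time (a new reading comes with each control period).
- snapshot(name): name is "side" or "top"; returns a dict with "color" (400x640x3 uint8, blue, green, red), "z_map" (400x640 float32, m along the optical axis (not along the pixel's ray), 0 where there is no reading), "fx", "fy", "cx", "cy" (pixels), "R" (3x3) and "t" (3): a world point X has camera coordinates R X + t. Camera axes: x right, y down, z forward; pixel columns grow to the right and rows downward; lengths in m; the calibration is good to about 2 mm. A picture is of the moment at which its call begins.
- close_job(): hands the job in, once; it reports no verdict.
Trained networks look in the newest picture that a camera, given by its name, has taken for a name from the list of things; names that differ only in an ending like _2 or _b are one class to them, and where a whole thing is asked for, a point or a joint stands for the part that bears it (a point fixed in the world has none). Each returns a list of dicts, best first, with "confidence" (0 to 1); they miss things now and then, are a little off and sometimes report something else, mostly with a low value. They report only what shows in the picture. A call takes as long as a camera call. They do not tell look-alikes from the thing itself.
- spot_in(camera, name): "centre" ([x, y, z] in m, in world coordinates, good to about 4 mm: the middle of the surface that is visible of it).
- outline_of(camera, name): "mask" (400x640 bool, what is visible of it).
The state is a dict: "time_s": time; "qpos": joint angles; "dq": joint speeds; "effort": joint torques, N m; "position": TCP position; "tcp_rot": TCP orientation; "wrist_force": force on the tool from outside, world axes, zero at the start; "wrist_torque": the same for the moment, N m; "gripper_width": finger opening in m.
Only numpy, scipy, OpenCV 4.12 (cv2) and the standard library are available. Lean on these libraries where they do the work, as an engineer would, in place of code of your own. Each camera call takes 0.05 s, during which the arm holds its last target. There are 200 camera calls.

## Working session

There is one attempt and no reset: what is moved stays moved. The work goes in short steps, Python scripts to look and compute and a tool call to move; the robot and the scene stay as the last step left them, time stands still between calls to the robot, and variables do not carry over. Pictures are saved under pics/ and viewed, about 8 in all and at most 12, crops included, and the job is handed in when it is done.

Besides the shell and the picture viewer there is one more tool, called in YAML: its name, and indented under it one key for each argument. servo_tool: Moves the arm, as the interface text tells. Its arguments: {"type":"object","properties":{"series":{"type":"array","items":{"type":"array","items":{"type":"number"}}},"squeeze":{"type":"number"}},"required":["series"]}

```bash
mkdir -p pics; cat > h.py <<'E'
import numpy as np, cv2
from rig import *
def proj(s,X):
    c=s["R"]@np.array(X)+s["t"]; return s["fx"]*c[0]/c[2]+s["cx"], s["fy"]*c[1]/c[2]+s["cy"]
def cloud(s,m=None):
    z=s["z_map"]; v,u=np.nonzero((z>0) if m is None else (m&(z>0))); d=z[v,u]
    c=np.c_[(u-s["cx"])/s["fx"]*d,(v-s["cy"])/s["fy"]*d,d]
    return (c-s["t"])@s["R"]
E
python3 - <<'E'
from h import *
s={}
for c in("top","side"):
    s[c]=snapshot(c); cv2.imwrite(f"pics/{c}0.png",s[c]["color"])
    print(c,"cam at",(-s[c]["R"].T@s[c]["t"]).round(3),s[c]["fx"])
    for n in["beaker","paddle","rack","peg","mat","small_cup","jar","lotion","mortar","rail_top","paddle_crotch","beaker_rim"]:
        try:
            r=spot_in(c,n); print(n,[(np.round(a["centre"],3).tolist(),round(a["confidence"],2),np.round(proj(s[c],a["centre"])).tolist()) for a in r[:4]])
        except Exception as e: print(n,e)
st=read_state(); print(st["time_s"],st["position"],np.round(st["tcp_rot"],3).tolist(),st["gripper_width"])
E
```

```text
top cam at [0.341 0.12  1.562] 455.76108699034654
beaker [([0.425, 0.132, 0.053], 0.97, [315.0, 257.0]), ([0.396, 0.28, 0.043], 0.82, [270.0, 267.0]), ([0.659, 0.414, 0.046], 0.67, [231.0, 189.0]), ([0.576, 0.253, 0.057], 0.62, [278.0, 212.0])]
paddle [([0.572, 0.062, 0.095], 0.8, [336.0, 211.0])]
rack [([0.582, -0.214, 0.017], 0.77, [415.0, 211.0]), ([0.58, 0.251, 0.056], 0.3, [279.0, 211.0])]
peg [([0.589, 0.246, 0.001], 0.68, [281.0, 211.0]), ([0.517, -0.144, 0.084], 0.58, [399.0, 228.0])]
mat [([0.586, 0.248, 0.001], 0.59, [281.0, 211.0])]
small_cup [([0.524, -0.278, 0.099], 0.63, [441.0, 225.0])]
jar [([0.458, 0.493, 0.07], 0.67, [204.0, 248.0]), ([0.777, 0.02, 0.041], 0.5, [346.0, 155.0])]
lotion [([0.756, 0.161, 0.087], 0.56, [305.0, 157.0])]
mortar [([0.459, 0.494, 0.067], 0.66, [204.0, 248.0])]
rail_top [([0.586, -0.211, 0.011], 0.8, [414.0, 210.0]), ([0.456, 0.493, 0.066], 0.68, [204.0, 248.0])]
paddle_crotch [([0.571, 0.064, 0.099], 0.66, [335.0, 211.0])]
beaker_rim [([0.579, 0.252, 0.06], 0.95, [278.0, 211.0]), ([0.657, 0.409, 0.044], 0.79, [232.0, 189.0]), ([0.398, 0.28,
[... 725 characters left out ...]
227.0]), ([0.588, -0.241, 0.017], 0.54, [386.0, 309.0]), ([0.564, 0.237, 0.048], 0.28, [295.0, 201.0])]
lotion [([0.755, 0.153, 0.063], 0.77, [364.0, 197.0]), ([0.77, 0.005, 0.033], 0.72, [394.0, 228.0])]
mortar [([0.452, 0.474, 0.068], 0.58, [236.0, 171.0])]
rail_top [([0.584, -0.24, 0.015], 0.93, [384.0, 310.0])]
paddle_crotch [([0.571, 0.038, 0.078], 0.62, [325.0, 225.0])]
beaker_rim [([0.393, 0.264, 0.036], 0.92, [237.0, 213.0]), ([0.569, 0.239, 0.048], 0.59, [296.0, 201.0]), ([0.421, 0.112, 0.038], 0.57, [263.0, 237.0]), ([0.653, 0.395, 0.034], 0.57, [301.0, 178.0])]
1.3 [0.19610736 0.48700983 0.2313304 ] [[-0.928, 0.374, 0.0], [0.374, 0.928, 0.0], [-0.0, 0.0, -1.0]] 0.08544914336018077
```

View pics/top0.png

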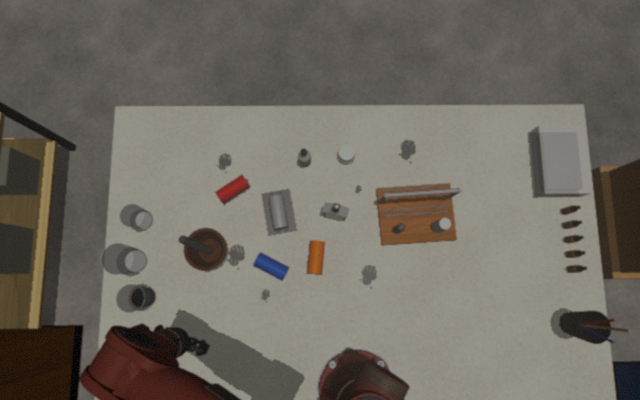

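View pics/side0.png

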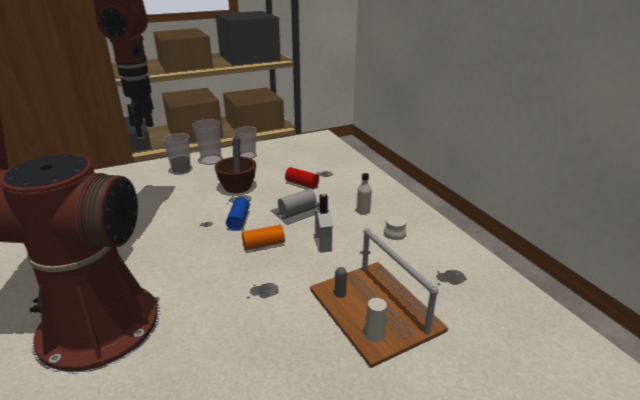

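```bash
cat >> h.py <<'E'
def rect(P):
    (c,wh,a)=cv2.minAreaRect(P[:,:2].astype(np.float32)*1000); return np.round(c,1),np.round(wh,1),round(a,1)
def near(P,x,y,r,z0,z1):
    return P[(np.hypot(P[:,0]-x,P[:,1]-y)<r)&(P[:,2]>z0)&(P[:,2]<z1)]
def ax(P):
    m=P[:,:2].mean(0); w,v=np.linalg.eigh(np.cov((P[:,:2]-m).T)); d=v[:,1]; d=d*np.sign(d[np.argmax(abs(d))])
    t=(P[:,:2]-m)@d; return np.round(m*1000,1),round(np.degrees(np.arctan2(d[1],d[0])),1),np.round(np.array([t.min(),t.max()])*1000,1)
E
python3 - <<'E'
from h import *
S={c:snapshot(c) for c in("top","side")}
C={c:cloud(S[c]) for c in S}
for c in C:
    P=C[c]; print(c)
    b=near(P,.58,.25,.085,.045,.07); print(" beaker",len(b),rect(b),ax(b),b[:,2].max())
    m=near(P,.58,.25,.12,.0015,.02); print(" mat",len(m),rect(m))
    for z0,z1 in((.115,.17),(.09,.115),(.02,.16)):
        b=near(P,.572,.05,.07,z0,z1); print(" paddle",z0,len(b),rect(b) if len(b)>2 else'',b.mean(0).round(4),b[:,2].max().round(4))
    b=near(P,.64,-.22,.16,.125,.145); print(" rail",len(b),ax(b),np.percentile(b[:,2],[50,95]))
    b=near(P,.58,-.21,.19,.009,.019); print(" deck",len(b),rect(b))
    b=near(P,.515,-.15,.04,.03,.1); print(" peg",len(b),b.mean(0).round(4),b[:,2].max(),rect(b))
    b=near(P,.52,-.29,.04,.09,.11); print(" cup",len(b),b.mean(0).round(4))
for c in S:
    outline_of
    for a in outline_of(c,"paddle")[:1]:
        print(c,"paddle mask",ax(cloud(S[c],a["mask"])))
s=S["top"]["color"]; a=cv2.resize(s[180:260,230:360],None,fx=6,fy=6,interpolation=cv2.INTER_CUBIC)
cv2.imwrite("pics/crop1.png",a[:480,:780])
E
```

```text
top
 beaker 458 (array([580.7, 253.7]), array([111.2,  49.7]), 9.6) (array([579.3, 252.8]), np.float64(10.8), array([-54.4,  57.4])) 0.06895805148634346
 mat 1344 (array([580.3, 250.4]), array([234.6, 234.2]), 89.1)
 paddle 0.115 51 (array([577.4,  61. ]), array([19. , 19.4]), 75.3) [0.5752 0.0615 0.15  ] 0.1622
 paddle 0.09 165 (array([578.6,  62.9]), array([74.5, 34.4]), 75.2) [0.5768 0.0619 0.0977] 0.1115
 paddle 0.02 279 (array([577.9,  60.9]), array([83.9, 34.5]), 76.0) [0.5759 0.0612 0.1025] 0.16
 rail 336 (array([ 623.6, -216.5]), np.float64(93.5), array([-125.1,  126.7])) [0.1339058  0.13894788]
 deck 3161 (array([ 582.1, -224.4]), array([348.1, 327.1]), 57.9)
 peg 79 [ 0.5178 -0.1493  0.0754] 0.09524326621683829 (array([ 519. , -151.3]), array([26. , 25.6]), 48.2)
 cup 114 [ 0.5277 -0.2911  0.099 ]
side
 beaker 349 (array([578.8, 251.1]), array([113.6,  49.3]), 7.7) (array([573.9, 245.1]), np.float64(8.1), array([-51.2,  62.5])) 0.06461129609487101
 mat 718 (array([575. , 250.9]), array([228.3, 232.8]), 21.4)
 paddle 0.115 143 (array([575.7,  61. ]), array([23.9, 21.1]), 65.1) [0.573  0.0567 0.1401] 0.1601
 paddle 0.09 180 (array([573.1,  54.2]), array([60.7, 34.4]), 74.9) [0.5705 0.048  0.1001] 0.115
 paddle 0.02 684 (array([575.8,  63. ]), array([87.9, 35.4]), 75.6) [0.5692 0.0457 0.0848] 0.1598
 rail 634 (array([ 620.2, -230.2]), np.float64(93.7), array([-111.1,  139.7])) [0.13382461 0.13708732]
 deck 6264 (array([ 571.8, -217.2]), array([202. , 263.2]), 3.5)
 peg 291 [ 0.514  -0.1578  0.0638] 0.09205153496368927 (array([ 516.3, -153.4]), array([25.2, 25.6]), 21.7)
 cup 263 [ 0.5242 -0.2944  0.0985]
top paddle mask (array([576.6,  62.7]), np.float64(76.5), array([-42.4,  43.5]))
side paddle mask (array([570.3,  48.7]), np.float64(72.3), array([-28.7, 298.3]))
```

View pics/crop1.png

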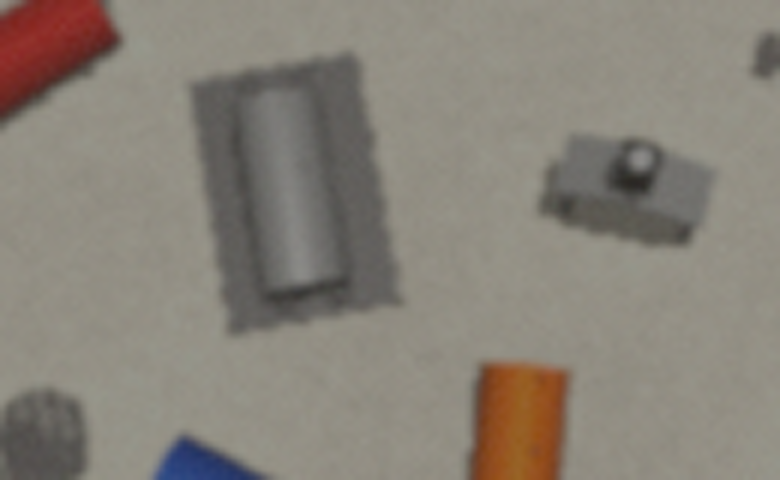

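servo_tool:
  series:
    - [0,0,0,0,-6.3]
    - [0,0,0,0,-6.3]
    - [0,0,0,0,-6.3]
    - [0,0,0,0,-6.3]
    - [0,0,0,0,-6.1]
    - [0,-23.6,-24.5,0,0]
    - [0,-23.6,-24.5,0,0]
    - [0,-23.6,-24.5,0,0]
    - [0,-23.6,-24.5,0,0]
    - [0,-23.6,-24.5,0,0]
    - [0,-23.6,-24.5,0,0]
    - [0,-23.6,-24.5,0,0]
    - [0,-23.6,-24.5,0,0]
    - [0,-23.6,-24.5,0,0]
    - [0,-23.6,-24.5,0,0]
    - [0,-23.6,-24.5,0,0]
    - [0,-23.6,-24.5,0,0]
    - [0,0,0,0,0]
  squeeze: 20

```text
time_s: 3.0
position: [0.5449, 0.2429, 0.231]
tcp_rot: [[-0.98, -0.198, 0.003], [-0.198, 0.98, 0.002], [-0.003, 0.002, -1.0]]
wrist_force: [-1.4, -0.2, -0.2]
gripper_width: 0.0855
```

servo_tool:
  series:
    - [0,10.8,2.3,20,2]
    - [0,10.9,2.3,30,0]
    - [0,0,0,30,0]
    - [0,0,0,30,0]
    - [0,0,0,30,0]
    - [0,0,0,25,0]
    - [0,0,0,10,0]
    - [0,0,0,0,0]
    - [0,0,0,0,0]

```text
time_s: 3.75
position: [0.5255, 0.2423, 0.0495]
tcp_rot: [[-0.988, -0.156, 0.006], [-0.156, 0.988, 0.004], [-0.007, 0.003, -1.0]]
wrist_force: [0.2, -0.2, 0.0]
gripper_width: 0.0858
```

servo_tool:
  series:
    - [0,1.6,0.8,13,0]
    - [0,1,0.4,10,0]
    - [0,0,0,0,0]
    - [0.2,0,0,0,0]
    - [0.3,0,0,0,0]
    - [0.5,0,0,0,0]
    - [0.7,0,0,0,0]
    - [0.7,0,0,0,0]
    - [0.7,0,0,0,0]
    - [0.7,0,0,0,0]

```text
time_s: 4.58
position: [0.5264, 0.2471, 0.0335]
tcp_rot: [[-0.987, -0.158, 0.014], [-0.158, 0.987, 0.011], [-0.016, 0.009, -1.0]]
wrist_force: [-0.1, 0.0, -0.4]
gripper_width: 0.0506
```

```bash
python3 - <<'E'
from h import *
S={c:snapshot(c) for c in("top","side")}
a=cv2.resize(S["top"]["color"][180:240,240:320],None,fx=6,fy=6,interpolation=cv2.INTER_CUBIC)
b=cv2.resize(S["side"]["color"][150:240,250:340],(360,360),interpolation=cv2.INTER_CUBIC)
cv2.imwrite("pics/g1.png",np.hstack([cv2.resize(a,(440,360)),b]))
st=read_state();print(st["position"],st["gripper_width"],st["wrist_force"])
E
```

```text
[0.52637886 0.24714414 0.03336268] 0.050944909145661584 [-1.05617659  0.21489385 -0.68956419]
```

View pics/g1.png

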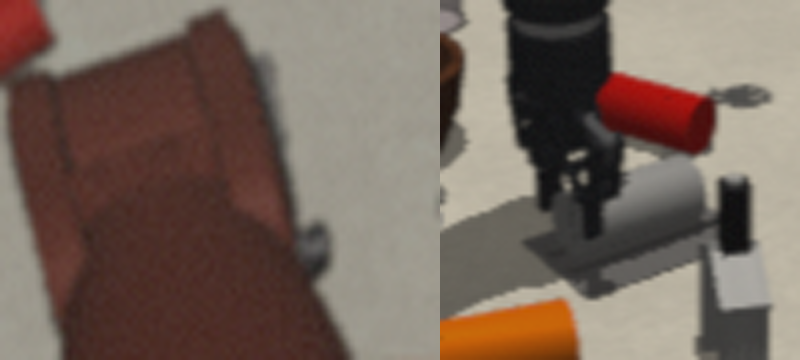

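servo_tool:
  series:
    - [0.2,0,0,0,0]
    - [0.2,0,0,0,0]
    - [0.2,2,0,4,0]
    - [0.2,2,0,4,0]
    - [0.2,0,0,2,0]
    - [0.2,0,0,0,0]
    - [0.2,0,0,0,0]

```text
time_s: 5.27
position: [0.5227, 0.2462, 0.022]
tcp_rot: [[-0.987, -0.158, 0.015], [-0.157, 0.987, 0.011], [-0.016, 0.008, -1.0]]
wrist_force: [0.5, 0.3, -0.0]
gripper_width: 0.068
```

servo_tool:
  series:
    - [0.2,0,0,-3,0]
    - [0.5,0,0,0,0]
    - [0.7,0,0,0,0]
    - [0.7,0,0,0,0]
    - [0.7,0,0,0,0]
    - [0.7,0,0,0,0]
    - [0.7,0,0,-15,0]
    - [0.7,0,0,-25,0]
    - [0.7,0,0,-30,0]
    - [0.7,0,0,-30,0]
    - [0.7,0,0,-30,0]
    - [0.7,0,0,-20,0]
    - [0.7,0,0,0,0]
    - [0.7,0,0,0,0]

```text
time_s: 6.43
position: [0.5182, 0.2429, 0.1792]
tcp_rot: [[-0.988, -0.157, 0.009], [-0.157, 0.988, 0.007], [-0.01, 0.006, -1.0]]
wrist_force: [0.3, -0.1, -1.8]
gripper_width: 0.0512
```

```bash
python3 - <<'E'
from h import *
S=snapshot("side")
cv2.imwrite("pics/g2.png",cv2.resize(S["color"][110:260,220:370],(500,500),interpolation=cv2.INTER_CUBIC))
st=read_state();print(st["position"],st["gripper_width"],st["wrist_force"],st["wrist_torque"])
E
```

```text
[0.51823277 0.24294041 0.17908762] 0.05097413883130621 [ 0.88335182 -0.43972418 -1.30100851] [-0.06928424 -0.026707    0.00479448]
```

View pics/g2.png

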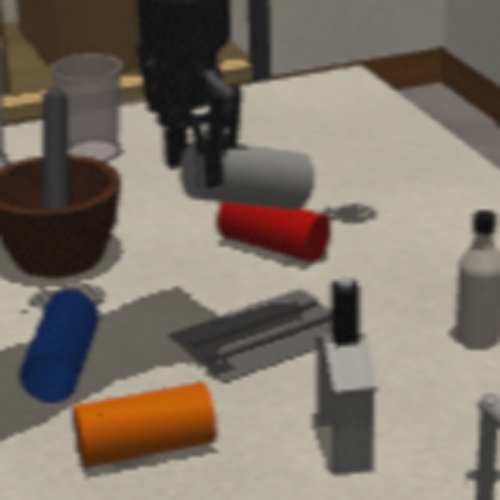

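```bash
cat >> h.py <<'E'
def tilt():
    "axis direction of held beaker from side view: mask nearest the tool"
    s=snapshot("side"); st=read_state(); p=np.array(st["position"]); best=None
    for a in outline_of("side","beaker"):
        P=cloud(s,a["mask"]); 
        if len(P)<50: continue
        c=np.median(P,0); d=np.linalg.norm(c-p)
        if best is None or d<best[0]: best=(d,P,a["mask"])
    P=best[1]; P=P[np.linalg.norm(P-np.median(P,0),axis=1)<.09]
    m=P.mean(0); u,sv,v=np.linalg.svd(P-m,full_matrices=False); d=v[0]*np.sign(v[0][0]+1e-9)
    t=(P-m)@d
    print("n",len(P),"mean",m.round(3),"dir",d.round(3),"elev",np.degrees(np.arcsin(d[2])).round(1),"ext",t.min().round(3),t.max().round(3),"z",np.percentile(P[:,2],[2,98]).round(3),"tcp",p.round(4),"w",round(st["gripper_width"],4))
    return s,P
E
python3 -c "
from h import *
tilt()"
```

```text
n 531 mean [0.569 0.234 0.178] dir [ 0.968  0.046 -0.246] elev -14.3 ext -0.066 0.059 z [0.142 0.204] tcp [0.5178 0.2428 0.1782] w 0.051
```

servo_tool:
  series:
    - [0.7,0,0,-40,0]
    - [0.7,0,0,-40,0]
    - [0.7,0,0,40,0]
    - [0.7,0,0,40,0]
    - [0.7,0,0,-40,0]
    - [0.7,0,0,-40,0]
    - [0.7,0,0,0,0]
    - [0.7,0,0,0,0]

```text
time_s: 7.25
position: [0.504, 0.2378, 0.2415]
tcp_rot: [[-0.987, -0.157, -0.031], [-0.157, 0.988, -0.006], [0.031, -0.001, -1.0]]
wrist_force: [-0.0, -0.5, -2.2]
gripper_width: 0.051
```

```bash
python3 -c "
from h import *
tilt()"
```

```text
n 616 mean [0.53  0.225 0.209] dir [ 0.531 -0.06  -0.845] elev -57.7 ext -0.058 0.061 z [0.156 0.256] tcp [0.5043 0.2379 0.2418] w 0.0511
```

servo_tool:
  series:
    - [0.7,0,0,40,0]
    - [0.7,0,0,40,0]
    - [0.7,0,0,-40,0]
    - [0.7,0,0,-40,0]
    - [0.7,0,0,40,0]
    - [0.7,0,0,0,0]
    - [0.7,0,0,-20,0]
    - [0.7,0,0,0,0]
    - [0.7,0,0,0,0]

```text
time_s: 8.1
position: [0.489, 0.2331, 0.2046]
tcp_rot: [[-0.986, -0.157, -0.063], [-0.156, 0.988, -0.016], [0.065, -0.006, -0.998]]
wrist_force: [0.8, -0.2, -2.8]
gripper_width: 0.0514
```

```bash
python3 -c "
from h import *
tilt()"
```

```text
n 606 mean [0.508 0.219 0.169] dir [ 0.36  -0.079 -0.93 ] elev -68.4 ext -0.056 0.059 z [0.114 0.219] tcp [0.4893 0.2332 0.2049] w 0.051
```

servo_tool:
  series:
    - [0.7,8,-8,0,0]
    - [0.7,12,-16,0,0]
    - [0.7,10,-24,0,0]
    - [0.7,8,-28,0,0]
    - [0.7,8,-28,0,0]
    - [0.7,8,-28,0,0]
    - [0.7,6,-26,0,0]
    - [0.7,5,-22,0,0]
    - [0.7,4,-16,0,0]
    - [0.7,3,-10,0,0]
    - [0.7,0,-5,20,0]
    - [0.7,0,0,20,0]
    - [0.7,0,0,20,0]
    - [0.7,0,0,10,0]
    - [0.7,0,0,0,0]
    - [0.7,0,0,0,0]

```text
time_s: 9.53
position: [0.4499, 0.002, 0.1359]
tcp_rot: [[-0.986, -0.157, -0.051], [-0.156, 0.988, -0.016], [0.053, -0.008, -0.999]]
wrist_force: [-0.7, -0.8, -0.5]
gripper_width: 0.0513
```

```bash
python3 -c "
from h import *
s,P=tilt()
cv2.imwrite('pics/g3.png',cv2.resize(s['color'][130:330,230:430],(500,500),interpolation=cv2.INTER_CUBIC))"
```

```text
n 705 mean [ 0.47  -0.013  0.101] dir [ 0.397 -0.092 -0.913] elev -66.0 ext -0.056 0.062 z [0.047 0.151] tcp [0.45   0.002  0.1361] w 0.051
```

View pics/g3.png

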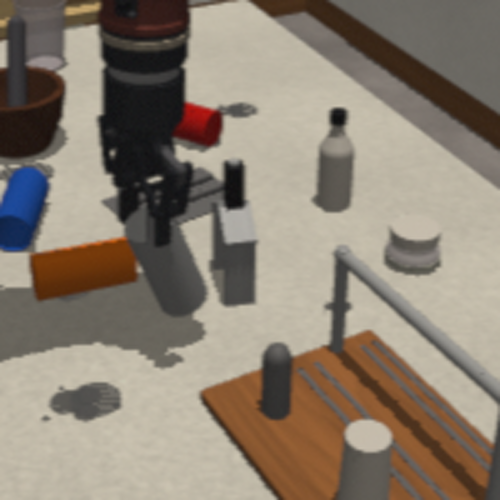

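servo_tool:
  series:
    - [0.7,0,0,12,0]
    - [0.7,0,0,12,0]
    - [0.7,0,0,8,0]
    - [0.7,0,0,4,0]
    - [0.7,0,0,3,0]
    - [0.7,0,0,0,0]

```text
time_s: 10.13
position: [0.4529, 0.0014, 0.1005]
tcp_rot: [[-0.987, -0.158, -0.041], [-0.158, 0.987, -0.018], [0.043, -0.011, -0.999]]
wrist_force: [0.7, -0.3, -1.9]
gripper_width: 0.0508
```

servo_tool:
  series:
    - [0.7,0,0,3,0]
    - [0.7,0,0,3,0]
    - [0.7,0,0,0,0]

```text
time_s: 10.38
position: [0.4556, 0.0009, 0.0974]
tcp_rot: [[-0.987, -0.159, -0.035], [-0.158, 0.987, -0.019], [0.037, -0.013, -0.999]]
wrist_force: [-0.1, 0.4, -1.4]
gripper_width: 0.0511
```

servo_tool:
  series:
    - [0.7,0,0,4,0]
    - [0.7,-4,0,3,0]
    - [0.7,-8,0,2,0]
    - [0.7,-8,0,2,0]
    - [0.7,-8,0,1,0]
    - [0.7,0,0,0,0]

```text
time_s: 10.88
position: [0.4937, 0.0045, 0.0945]
tcp_rot: [[-0.987, -0.159, -0.013], [-0.158, 0.987, -0.021], [0.016, -0.019, -1.0]]
wrist_force: [-1.2, -0.5, 2.5]
gripper_width: 0.0508
```

```bash
python3 -c "
from h import *
s,P=tilt()"
```

```text
n 710 mean [ 0.497 -0.01   0.061] dir [ 0.111 -0.128 -0.986] elev -80.2 ext -0.056 0.06 z [0.004 0.112] tcp [0.4929 0.0044 0.0944] w 0.0513
```

servo_tool:
  series:
    - [0.7,-5,0,2,0]
    - [0.7,-5,0,3,0]
    - [0.7,0,0,4,0]
    - [0.7,0,0,4,0]
    - [0.7,0,0,4,0]
    - [0.7,0,0,0,0]

```text
time_s: 11.48
position: [0.5108, 0.0052, 0.0919]
tcp_rot: [[-0.987, -0.159, 0.01], [-0.159, 0.987, -0.022], [-0.006, -0.024, -1.0]]
wrist_force: [-0.6, 0.7, -1.6]
gripper_width: 0.0511
```

```bash
python3 -c "
from h import *
s,P=tilt()
for z0,z1 in((.01,.035),(.035,.07)):
  Q=P[(P[:,2]>z0)&(P[:,2]<z1)]; A=np.c_[2*Q[:,:2],np.ones(len(Q))]; r=np.linalg.lstsq(A,(Q[:,:2]**2).sum(1),rcond=None)[0]; print(r[:2].round(4),np.sqrt(r[2]+r[0]**2+r[1]**2).round(4))"
```

```text
n 735 mean [ 0.506 -0.008  0.062] dir [ 0.007 -0.132 -0.991] elev -82.4 ext -0.082 0.062 z [0.006 0.115] tcp [0.5108 0.0052 0.0918] w 0.0513
[0.5135 0.006 ] 0.0247
[0.5149 0.0059] 0.0248
```

servo_tool:
  series:
    - [0.7,0,0,0,0]
    - [0.7,0,0,-10,0]
    - [0.7,0,0,-20,0]
    - [0.7,0,0,-25,0]
    - [0.7,0,0,-25,0]
    - [0.7,0,0,-25,0]
    - [0.7,0,0,-15,0]
    - [0.7,0,0,-10,0]
    - [0.7,1,-10,0,0]
    - [0.7,3,-20,0,0]
    - [0.7,3,-25,0,0]
    - [0.7,4,-25,0,0]
    - [0.7,4,-25,0,0]
    - [0.7,3,-20,0,0]
    - [0.7,2,-12,0,0]
    - [0.7,1,-5,0,0]
    - [0.7,0,0,0,0]
    - [0.7,0,0,0,0]
  squeeze: 30

```text
time_s: 13.08
position: [0.4989, -0.1451, 0.2218]
tcp_rot: [[-0.987, -0.16, -0.02], [-0.159, 0.987, -0.019], [0.023, -0.015, -1.0]]
wrist_force: [-0.5, 0.1, -1.7]
gripper_width: 0.0509
```

```bash
cat >> h.py <<'E'
def circ(Q,R):
    "centre of a vertical cylinder of known radius"
    from scipy.optimize import least_squares
    f=lambda c:np.hypot(Q[:,0]-c[0],Q[:,1]-c[1])-R
    v=np.array([.141,-.848]); m=Q[:,:2].mean(0); return least_squares(f,m+(m-v)/np.linalg.norm(m-v)*R,loss="soft_l1",f_scale=.002).x.round(4)
E
python3 -c "
from h import *
s,P=tilt()
z=np.percentile(P[:,2],2); print(z)
for z0,z1 in((.005,.04),(.04,.08)):
  Q=P[(P[:,2]>z+z0)&(P[:,2]<z+z1)]; print('beaker',circ(Q,.026))
C=cloud(s); Q=near(C,.517,-.152,.03,.025,.075); print('peg',circ(Q,.014),len(Q)); Q=near(C,.526,-.293,.035,.03,.09); print('cup',circ(Q,.022))
cv2.imwrite('pics/g4.png',cv2.resize(s['color'][150:350,270:470],(500,500),interpolation=cv2.INTER_CUBIC))
"
```

```text
n 1083 mean [ 0.492 -0.158  0.193] dir [0.015 0.115 0.993] elev 83.3 ext -0.061 0.078 z [0.137 0.245] tcp [ 0.4989 -0.1448  0.2218] w 0.0511
0.1370047844762052
beaker [ 0.5008 -0.1428]
beaker [ 0.5037 -0.1431]
peg [ 0.5187 -0.1496] 206
cup [ 0.5284 -0.2886]
```

View pics/g4.png

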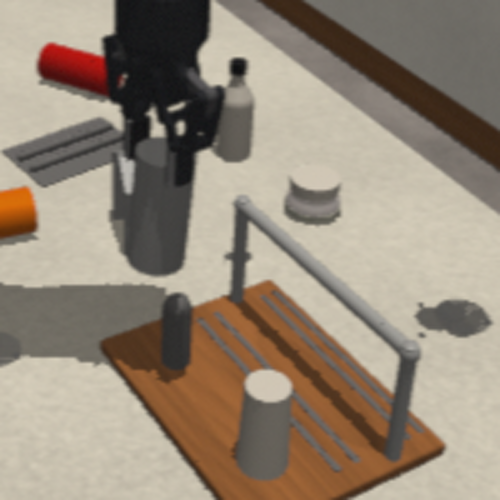

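servo_tool:
  series:
    - [0.7,-5,-3,0,0]
    - [0.7,-6,-4,4,0]
    - [0.7,-4,-3,8,0]
    - [0.7,0,0,8,0]
    - [0.7,0,0,4,0]
    - [0.7,0,0,0,0]
    - [0.7,0,0,0,0]

```text
time_s: 13.77
position: [0.5172, -0.1498, 0.1943]
tcp_rot: [[-0.986, -0.166, -0.02], [-0.165, 0.986, -0.018], [0.023, -0.014, -1.0]]
wrist_force: [-0.4, 0.3, -1.3]
gripper_width: 0.0508
```

```bash
python3 -c "
from h import *
s,P=tilt()
z=np.percentile(P[:,2],2); print(z)
for z0,z1 in((.005,.04),(.04,.08)):
  Q=P[(P[:,2]>z+z0)&(P[:,2]<z+z1)]; print('beaker',circ(Q,.026))
C=cloud(s); Q=near(C,.517,-.152,.03,.025,.075); print('peg',circ(Q,.014),len(Q)); print(read_state()['tcp_rot'].round(3) if hasattr(read_state()['tcp_rot'],'round') else '')
"
```

```text
n 1032 mean [ 0.51  -0.163  0.166] dir [0.035 0.117 0.993] elev 83.0 ext -0.06 0.069 z [0.11  0.217] tcp [ 0.5171 -0.1498  0.1943] w 0.0513
0.10954102104502643
beaker [ 0.5191 -0.1473]
beaker [ 0.522  -0.1478]
peg [ 0.5184 -0.1499] 205
[[-0.986 -0.166 -0.02 ]
 [-0.165  0.986 -0.018]
 [ 0.023 -0.014 -1.   ]]
```

servo_tool:
  series:
    - [0.7,0,-2.5,8,0]
    - [0.7,0,0,12,0]
    - [0.7,0,0,12,0]
    - [0.7,0,0,8,0]
    - [0.7,0,0,0,0]

```text
time_s: 14.28
position: [0.5178, -0.1543, 0.1535]
tcp_rot: [[-0.986, -0.165, -0.016], [-0.165, 0.986, -0.02], [0.019, -0.017, -1.0]]
wrist_force: [0.1, 0.4, -1.5]
gripper_width: 0.051
```

servo_tool:
  series:
    - [0.7,0,1.5,12,0]
    - [0.7,0,0,12,0]
    - [0.7,0,0,8,0]
    - [0.7,0,0,4,0]
    - [0.7,0,0,3,0]
    - [0.7,0,0,0,0]

```text
time_s: 14.78
position: [0.5177, -0.1545, 0.1142]
tcp_rot: [[-0.986, -0.165, -0.014], [-0.165, 0.986, -0.021], [0.018, -0.018, -1.0]]
wrist_force: [-0.5, -0.4, -1.8]
gripper_width: 0.0511
```

servo_tool:
  series:
    - [0.7,0,0,3,0]
    - [0.7,0,0,3,0]
    - [0.7,0,0,2,0]
    - [0.7,0,0,2,0]
    - [0.7,0,0,0,0]

```text
time_s: 15.2
position: [0.5188, -0.1553, 0.1051]
tcp_rot: [[-0.986, -0.165, -0.012], [-0.165, 0.986, -0.022], [0.015, -0.02, -1.0]]
wrist_force: [-0.0, 0.7, -1.4]
gripper_width: 0.051
```

servo_tool:
  series:
    - [0.7,0,0,2,0]
    - [0.7,0,0,2,0]
    - [0.7,0,0,0,0]

```text
time_s: 15.45
position: [0.521, -0.1554, 0.1057]
tcp_rot: [[-0.986, -0.166, -0.005], [-0.165, 0.986, -0.023], [0.009, -0.021, -1.0]]
wrist_force: [-0.8, -0.9, -1.9]
gripper_width: 0.0508
```

servo_tool:
  series:
    - [0.7,0,0,3,0]
    - [0.7,0,0,3,0]
    - [0.7,0,0,0,0]

```text
time_s: 15.7
position: [0.5217, -0.1555, 0.1053]
tcp_rot: [[-0.986, -0.166, -0.001], [-0.166, 0.986, -0.024], [0.005, -0.024, -1.0]]
wrist_force: [-2.4, 1.6, -2.2]
gripper_width: 0.0511
```

```bash
python3 -c "
from h import *
s,P=tilt()
for z0,z1 in((.02,.04),(.04,.08),(.02,.09)):
  Q=P[(P[:,2]>z0)&(P[:,2]<z1)]; print('beaker',circ(Q,.026))
cv2.imwrite('pics/g5.png',cv2.resize(s['color'][190:350,290:450],(500,500),interpolation=cv2.INTER_CUBIC))
"
```

```text
n 789 mean [0.42  0.115 0.037] dir [ 0.991 -0.133  0.022] elev 1.3 ext -0.054 0.058 z [0.009 0.054] tcp [ 0.5219 -0.1555  0.1051] w 0.0511
beaker [0.4201 0.1234]
beaker [0.4224 0.1311]
beaker [0.4214 0.1246]
```

View pics/g5.png

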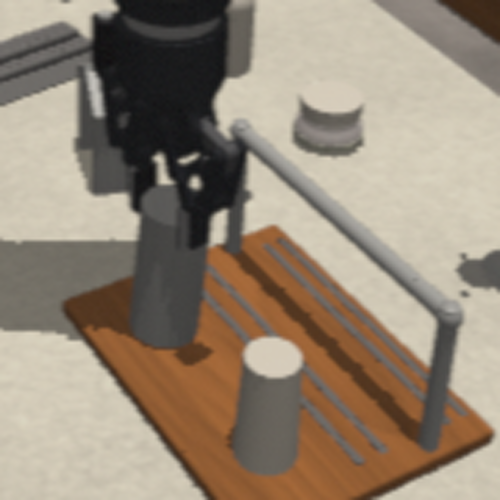

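servo_tool:
  series:
    - [0.36,0,0,0,0]
    - [0.3,0,0,0,0]
    - [0.2,0,0,0,0]
    - [0.1,0,0,0,0]
    - [0.1,0,0,0,0]
    - [0.1,0,0,-8,0]
    - [0.1,0,0,-20,0]
    - [0.1,0,0,-30,0]
    - [0.1,0,0,-35,0]
    - [0.1,0,0,-30,0]
    - [0.1,0,0,-15,0]
    - [0.1,0,0,0,0]

```text
time_s: 16.8
position: [0.521, -0.1519, 0.2488]
tcp_rot: [[-0.986, -0.166, -0.005], [-0.165, 0.986, -0.023], [0.008, -0.022, -1.0]]
wrist_force: [-0.3, 0.6, 0.0]
gripper_width: 0.0766
```

```bash
python3 -c "
from h import *
s=snapshot('side'); C=cloud(s)
P=near(C,.517,-.152,.06,.02,.14); P=P[P[:,1]>-.2]
print(np.percentile(P[:,2],[99]))
for z0,z1 in((.02,.05),(.06,.11)):
  Q=P[(P[:,2]>z0)&(P[:,2]<z1)]; print('beaker',circ(Q,.026),len(Q))
T=near(C,.517,-.152,.04,.119,.14); print(T.mean(0) if len(T) else 0,len(T))
Q=near(C,.526,-.293,.035,.03,.09); print('cup',circ(Q,.022))
for z0,z1 in((.115,.17),(.09,.115),(.02,.16)):
  b=near(C,.572,.05,.07,z0,z1); print('paddle',z0,len(b),rect(b),b.mean(0).round(4))
"
```

```text
[0.12677132]
beaker [ 0.5216 -0.1533] 220
beaker [ 0.5214 -0.1533] 400
[ 0.51951454 -0.15723508  0.12435028] 306
cup [ 0.5286 -0.2885]
paddle 0.115 146 (array([574.8,  59.3]), array([21.2, 21. ]), 65.0) [0.573  0.0564 0.1401]
paddle 0.09 177 (array([572.6,  53.5]), array([70.1, 34. ]), 77.7) [0.5704 0.0477 0.1001]
paddle 0.02 679 (array([574.5,  60.5]), array([85.2, 34.1]), 75.9) [0.5691 0.0458 0.0849]
```

servo_tool:
  series:
    - [0,0,0,0,5.5]
    - [0,0,0,0,5.5]
    - [0,0,0,0,5.5]
    - [0,0,0,0,4]
    - [0,0,0,0,2]
    - [0,0,15,0,0]
    - [0,0,25,0,0]
    - [0,0,35,0,0]
    - [0,0,35,0,0]
    - [0,0,35,0,0]
    - [0,0,30,0,0]
    - [0,0,20,0,0]
    - [0,0,10,0,0]
    - [0,0,5,0,0]
    - [0,0,0,0,0]
    - [0,0,0,0,0]

```text
time_s: 18.18
position: [0.5663, 0.0594, 0.2262]
tcp_rot: [[-0.968, 0.248, -0.028], [0.249, 0.968, -0.02], [0.022, -0.026, -0.999]]
wrist_force: [-0.2, -0.1, 0.6]
gripper_width: 0.0852
```

servo_tool:
  series:
    - [0,-5,2,5,0]
    - [0,-4,2,12,0]
    - [0,-1,0,16,0]
    - [0,0,0,10,0]
    - [0,0,0,5,0]
    - [0,0,0,0,0]
    - [0,0,0,0,0]

```text
time_s: 18.77
position: [0.5769, 0.053, 0.1722]
tcp_rot: [[-0.966, 0.256, -0.029], [0.257, 0.966, -0.021], [0.022, -0.028, -0.999]]
wrist_force: [-0.7, 0.1, 0.3]
gripper_width: 0.0856
```

servo_tool:
  series:
    - [0,1.5,4,4,0]
    - [0,1.5,4,8,0]
    - [0,0,0,8,0]
    - [0,0,0,8,0]
    - [0,0,0,4,0]
    - [0,0,0,0,0]

```text
time_s: 19.27
position: [0.5759, 0.0614, 0.1379]
tcp_rot: [[-0.966, 0.257, -0.026], [0.257, 0.966, -0.021], [0.02, -0.027, -0.999]]
wrist_force: [0.2, 0.1, -1.1]
gripper_width: 0.0856
```

servo_tool:
  series:
    - [0,0,0,8,0]
    - [0,0,0,6,0]
    - [0.2,0,0,2,0]
    - [0.4,0,0,0,0]
    - [0.6,0,0,0,0]
    - [0.7,0,0,0,0]
    - [0.8,0,0,0,0]
    - [0.9,0,0,0,0]
    - [1,0,0,0,0]
    - [1,0,0,0,0]
    - [1,0,0,0,0]
  squeeze: 40

```text
time_s: 20.18
position: [0.5758, 0.0609, 0.1207]
tcp_rot: [[-0.966, 0.257, -0.026], [0.257, 0.966, -0.021], [0.019, -0.027, -0.999]]
wrist_force: [-0.3, -0.2, -2.4]
gripper_width: 0.0197
```

servo_tool:
  series:
    - [1,0,0,-6,0]
    - [1,0,0,-12,0]
    - [1,0,0,-18,0]
    - [1,0,0,-20,0]
    - [1,0,0,-20,4]
    - [1,0,0,-20,6.5]
    - [1,0,0,-20,6.5]
    - [1,0,0,-15,6.5]
    - [1,0,0,-10,6.5]
    - [1,0,0,-5,6.5]
    - [1,0,0,0,6.5]
    - [1,0,0,0,6.5]
    - [1,0,0,0,6.5]
    - [1,0,0,0,6]
    - [1,0,0,0,4]
    - [1,0,0,0,2]
    - [1,0,0,0,0]

```text
time_s: 21.6
position: [0.5775, 0.0644, 0.28]
tcp_rot: [[-0.064, 0.998, -0.026], [0.998, 0.063, -0.021], [-0.019, -0.027, -0.999]]
wrist_force: [0.2, -0.2, -1.2]
gripper_width: 0.0196
```

servo_tool:
  series:
    - [1,-10,1,-3,0]
    - [1,-18,2,-3,0]
    - [1,-25,3,-3,0]
    - [1,-30,3,-3,0]
    - [1,-30,3,-3,0]
    - [1,-30,3,-2,0]
    - [1,-30,3,-2,0]
    - [1,-30,3,-2,0]
    - [1,-25,3,0,0]
    - [1,-18,2,0,0]
    - [1,-12,1,0,0]
    - [1,-6,1,0,0]
    - [1,0,0,0,0]
    - [1,0,0,0,0]

```text
time_s: 22.77
position: [0.6248, -0.2175, 0.3106]
tcp_rot: [[-0.086, 0.996, -0.026], [0.996, 0.085, -0.024], [-0.021, -0.027, -0.999]]
wrist_force: [0.2, 0.2, -1.5]
gripper_width: 0.0194
```

```bash
cat > pr.py <<'E'
from h import *
s=snapshot('side'); C=cloud(s); st=read_state(); p=np.array(st['position'])
b=near(C,.622,-.217,.16,.128,.142); 
P=near(C,p[0],p[1],.075,p[2]-.116,p[2]-.02)   # paddle below the fingers
R=b[np.abs(np.hypot(b[:,0]-p[0],b[:,1]-p[1]))>.06]
A=np.polyfit(R[:,1],R[:,0],1); print('rail angle',np.degrees(np.arctan2(1,A[0])).round(2),'rail x at paddle y',np.polyval(A,p[1]).round(4),len(R),'z',np.median(R[:,2]).round(4))
print('tcp',p.round(4),'P',len(P),rect(P),'zmin',np.percentile(P[:,2],1).round(4))
for z0,z1 in((-.11,-.06),(-.04,-.005)):
  Q=P[(P[:,2]>p[2]+z0)&(P[:,2]<p[2]+z1)]; print(z0,len(Q),rect(Q) if len(Q)>3 else '')
print(np.round(st['tcp_rot'],3).tolist(),np.round(st['wrist_force'],1))
E
python3 pr.py; python3 -c "
from h import *
s=snapshot('side')
cv2.imwrite('pics/g6.png',cv2.resize(s['color'][120:350,270:500],(575,575),interpolation=cv2.INTER_CUBIC))"
```

```text
rail angle 93.73 rail x at paddle y 0.6197 317 z 0.1344
tcp [ 0.6248 -0.2172  0.3106] P 1132 (array([ 623.4, -221.7]), array([84.6, 39.4]), 4.8) zmin 0.1961
-0.11 553 (array([ 622.8, -222.3]), array([78.1, 36.4]), 5.5)
-0.04 301 (array([ 623.1, -219.9]), array([84.8, 36.6]), 5.7)
[[-0.086, 0.996, -0.026], [0.996, 0.086, -0.024], [-0.022, -0.027, -0.999]] [-0.1  0.1 -2.3]
```

View pics/g6.png

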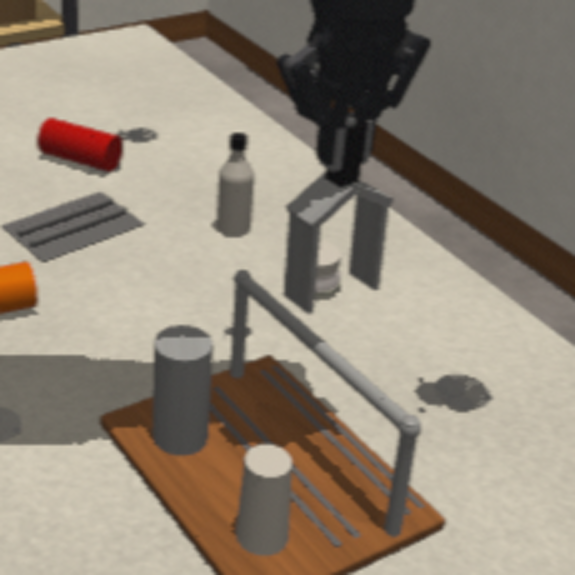

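servo_tool:
  series:
    - [1,0,0,6,1.2]
    - [1,0,0,12,0]
    - [1,0,0,16,0]
    - [1,0,0,16,0]
    - [1,0,0,16,0]
    - [1,0,0,12,0]
    - [1,0,0,8,0]
    - [1,0,0,4,0]
    - [1,0,0,0,0]
    - [1,0,0,0,0]

```text
time_s: 23.7
position: [0.6225, -0.2093, 0.2171]
tcp_rot: [[-0.068, 0.997, -0.023], [0.997, 0.068, -0.023], [-0.022, -0.025, -0.999]]
wrist_force: [-0.1, -0.1, -2.3]
gripper_width: 0.0197
```

```bash
python3 pr.py
```

```text
rail angle 93.81 rail x at paddle y 0.6189 322 z 0.1342
tcp [ 0.6226 -0.2094  0.2173] P 1219 (array([ 617.7, -209.9]), array([ 87.9, 130.1]), 35.2) zmin 0.104
-0.11 718 (array([ 615.5, -211.1]), array([ 82.2, 135.8]), 30.3)
-0.04 287 (array([ 621.6, -212.1]), array([84.4, 36.4]), 3.8)
[[-0.068, 0.997, -0.023], [0.997, 0.068, -0.023], [-0.022, -0.025, -0.999]] [-1.2 -0.  -2.2]
```

servo_tool:
  series:
    - [1,0,-0.5,8,0.3]
    - [1,0,0,12,0]
    - [1,0,0,12,0]
    - [1,0,0,8,0]
    - [1,0,0,4,0]
    - [1,0,0,0,0]
    - [1,0,0,0,0]

```text
time_s: 24.33
position: [0.6233, -0.2115, 0.1739]
tcp_rot: [[-0.061, 0.998, -0.017], [0.998, 0.061, -0.026], [-0.025, -0.018, -1.0]]
wrist_force: [0.3, 0.4, -1.2]
gripper_width: 0.0197
```

servo_tool:
  series:
    - [1,0,-1.5,4,0]
    - [1,0,0,4,0]
    - [1,0,0,3,0]
    - [1,0,0,2,0]
    - [1,0,0,0,0]

```text
time_s: 24.75
position: [0.6223, -0.2126, 0.1613]
tcp_rot: [[-0.061, 0.998, -0.014], [0.998, 0.06, -0.027], [-0.027, -0.016, -1.0]]
wrist_force: [-0.3, -0.3, -1.9]
gripper_width: 0.0193
```

servo_tool:
  series:
    - [1,0,0,2,0]
    - [1,0,0,2,0]
    - [1,0,0,2,0]
    - [1,0,0,0,0]

```text
time_s: 25.08
position: [0.6231, -0.2129, 0.1565]
tcp_rot: [[-0.061, 0.998, -0.012], [0.998, 0.06, -0.028], [-0.027, -0.013, -1.0]]
wrist_force: [0.1, -0.6, -1.5]
gripper_width: 0.0195
```

servo_tool:
  series:
    - [1,0,0,2,0]
    - [1,0,0,2,0]
    - [1,0,0,2,0]
    - [1,0,0,0,0]

```text
time_s: 25.42
position: [0.6234, -0.2129, 0.1569]
tcp_rot: [[-0.061, 0.998, -0.007], [0.998, 0.061, -0.03], [-0.03, -0.009, -1.0]]
wrist_force: [-0.5, -0.8, -2.5]
gripper_width: 0.0193
```

```bash
python3 pr.py
```

```text
rail angle 93.67 rail x at paddle y 0.6195 322 z 0.134
tcp [ 0.6237 -0.2131  0.1569] P 1057 (array([ 620.2, -213.7]), array([ 90.2, 126. ]), 37.4) zmin 0.0424
-0.11 342 (array([ 621.5, -218.9]), array([77.8, 38.4]), 2.8)
-0.04 535 (array([ 620.2, -213.7]), array([ 90.2, 126. ]), 37.4)
[[-0.061, 0.998, -0.007], [0.998, 0.061, -0.03], [-0.03, -0.009, -1.0]] [-0.1  0.6 -2. ]
```

servo_tool:
  series:
    - [1,0,0,4,0]
    - [1,0,0,4,0]
    - [1,0,0,0,0]
    - [0.8,0,0,0,0]
    - [0.75,0,0,0,0]
    - [0.7,0,0,0,0]
    - [0.65,0,0,0,0]
    - [0.6,0,0,0,0]
    - [0.5,0,0,0,0]
    - [0.3,0,0,0,0]
    - [0.1,0,0,0,0]
    - [0,0,0,0,0]
    - [0,0,0,0,0]
  squeeze: 20

```text
time_s: 26.55
position: [0.6253, -0.2146, 0.155]
tcp_rot: [[-0.061, 0.998, -0.001], [0.998, 0.061, -0.035], [-0.035, -0.003, -0.999]]
wrist_force: [0.2, 0.1, -0.8]
gripper_width: 0.0854
```

servo_tool:
  series:
    - [0,0,0,-6,0]
    - [0,0,0,-12,0]
    - [0,0,0,-20,0]
    - [0,0,0,-25,0]
    - [0,0,0,-25,0]
    - [0,0,0,-25,0]
    - [0,0,0,-20,0]
    - [0,0,0,-10,0]
    - [0,0,0,0,0]
    - [0,0,0,0,0]

```text
time_s: 27.38
position: [0.6243, -0.2088, 0.3077]
tcp_rot: [[-0.061, 0.998, -0.001], [0.998, 0.061, -0.035], [-0.035, -0.003, -0.999]]
wrist_force: [-0.6, 0.2, -0.6]
gripper_width: 0.0853
```

```bash
python3 -c "
from h import *
s=snapshot('side'); C=cloud(s)
for z0,z1 in((.15,.2),(.04,.11),(.105,.127)):
  b=near(C,.622,-.214,.075,z0,z1); print('paddle',z0,len(b),rect(b),b.mean(0).round(4),b[:,2].max().round(4))
T=near(C,.521,-.153,.04,.117,.14); print('beaker top',T.mean(0).round(4),len(T))
P=near(C,.521,-.153,.04,.025,.11); print(circ(P,.026)); Q=near(C,.526,-.293,.035,.03,.09); print('cup',circ(Q,.022))
t=snapshot('top'); D=cloud(t); b=near(D,.622,-.214,.08,.15,.2); print('top hub',len(b),b.mean(0).round(4) if len(b) else '')
print(read_state()['time_s'],read_state()['position'])
cv2.imwrite('pics/g7.png',cv2.resize(s['color'][150:350,290:490],(600,600),interpolation=cv2.INTER_CUBIC))"
```

```text
paddle 0.15 263 (array([ 626.2, -216.6]), array([24.6, 22.2]), 3.1) [ 0.6227 -0.2201  0.1745] 0.1974
paddle 0.04 520 (array([ 616.2, -217.3]), array([80.8, 37.6]), 4.2) [ 0.6097 -0.2195  0.0724] 0.1097
paddle 0.105 184 (array([ 617.2, -216.6]), array([ 87.3, 108.4]), 41.1) [ 0.6109 -0.2228  0.1175] 0.127
beaker top [ 0.5192 -0.1578  0.1239] 324
[ 0.5215 -0.1535]
cup [ 0.5285 -0.2887]
top hub 57 [ 0.6278 -0.2121  0.1818]
27.4833 [ 0.62394203 -0.20870461  0.30679334]
```

View pics/g7.png

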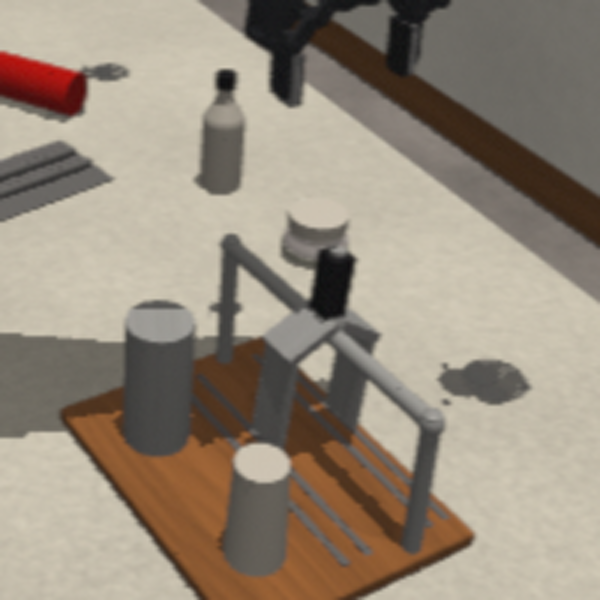

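servo_tool:
  series:
    - [0,0,0,0,0]
    - [0,0,0,0,0]
    - [0,0,0,0,0]
    - [0,0,0,0,0]
    - [0,0,0,0,0]
    - [0,0,0,0,0]
    - [0,0,0,0,0]
    - [0,0,0,0,0]
    - [0,0,0,0,0]
    - [0,0,0,0,0]

```text
time_s: 28.32
position: [0.6221, -0.2081, 0.3019]
tcp_rot: [[-0.061, 0.998, -0.009], [0.998, 0.061, -0.031], [-0.031, -0.011, -0.999]]
wrist_force: [1.4, 0.3, 0.1]
gripper_width: 0.0854
```

```bash
cat > pq.py <<'E'
from h import *
for i in range(2):
  s=snapshot('side'); C=cloud(s)
  h=near(C,.622,-.214,.05,.155,.2); b=near(C,.6215,-.2165,.07,.045,.105)
  # near faces: hub -x face and blade -x outer face, along rack x
  u=np.array([np.cos(.063),np.sin(.063)])
  f=lambda P:((P[:,:2]-[.6215,-.2165])@u)*1000
  for n,P in(('hub',h),('blades',b)):
    v=f(P); print(n,len(P),'pct',np.percentile(v,[2,10,50,90,98]).round(1),'mid',((np.percentile(v,2)+np.percentile(v,98))/2).round(1))
  w=f(b); N=b[w<-20]; print('near blade slope dx/dz',np.polyfit(N[:,2],f(N),1)[0]/1000,'angle',rect(b)[2],'blade z min near/far',np.percentile(C[(np.abs(C[:,1]+.2165)<.02)&(C[:,0]>.57)&(C[:,0]<.6)&(C[:,2]>.02),2],1))
print(read_state()['time_s'])
E
python3 pq.py
```

```text
hub 232 pct [-6.8 -5.6 -1.  10.7 13.7] mid 3.5
blades 450 pct [-44.8 -43.3 -38.8  29.3  31.1] mid -6.8
near blade slope dx/dz 0.09536836075091558 angle 3.8 blade z min near/far 0.05058971702369139
hub 232 pct [-6.6 -5.3 -1.1 11.3 14.6] mid 4.0
blades 448 pct [-44.4 -43.1 -38.8  29.4  31.9] mid -6.3
near blade slope dx/dz 0.09143874106224169 angle 4.0 blade z min near/far 0.05084976195553226
28.4167
```

servo_tool:
  series:
    - [0,-4,0,8,0]
    - [0,-4,0,16,0]
    - [0,0,0,20,0]
    - [0,0,0,20,0]
    - [0,0,0,20,0]
    - [0,0,0,16,0]
    - [0,0,0,10,0]
    - [0,0,0,4,0]
    - [0,0,0,0,0]
    - [0,0,0,0,0]

```text
time_s: 29.25
position: [0.6211, -0.2226, 0.1799]
tcp_rot: [[-0.061, 0.998, -0.008], [0.998, 0.06, -0.032], [-0.032, -0.01, -0.999]]
wrist_force: [-0.2, -0.9, 0.6]
gripper_width: 0.0857
```

servo_tool:
  series:
    - [0,3,0,6,0]
    - [0,3,0,6,0]
    - [0.2,0,0,3,0]
    - [0.4,0,0,0,0]
    - [0.6,0,0,0,0]
    - [0.6,0,0,0,0]

```text
time_s: 29.75
position: [0.622, -0.2169, 0.1657]
tcp_rot: [[-0.061, 0.998, -0.004], [0.998, 0.061, -0.034], [-0.034, -0.006, -0.999]]
wrist_force: [-0.5, -0.3, 0.6]
gripper_width: 0.0388
```

servo_tool:
  series:
    - [0.65,0,0,0,0]
    - [0.7,0,0,0,0]
    - [0.75,0,0,0,0]
    - [0.8,0,0,0,0]
    - [0.85,0,0,0,0]
    - [0.85,0,0,0,0]
    - [0.85,0,0,0,0]

```text
time_s: 30.33
position: [0.6229, -0.2172, 0.1667]
tcp_rot: [[-0.061, 0.998, -0.002], [0.998, 0.061, -0.035], [-0.034, -0.004, -0.999]]
wrist_force: [0.4, 0.5, 0.2]
gripper_width: 0.0196
```

```bash
python3 pq.py
```

```text
hub 321 pct [-23.2 -21.6  -2.3  13.2  22.4] mid -0.4
blades 403 pct [-38.2 -37.2 -35.1  34.5  36.7] mid -0.7
near blade slope dx/dz -0.005405737460605257 angle 3.9 blade z min near/far 0.04396102070465696
hub 322 pct [-22.7 -21.4  -2.5  12.7  22.9] mid 0.1
blades 397 pct [-37.9 -37.2 -35.2  34.6  37.3] mid -0.3
near blade slope dx/dz 0.003100470029478063 angle 3.5 blade z min near/far 0.04497378149904821
30.4333
```

servo_tool:
  series:
    - [0.7,0,0,0,0]
    - [0.6,0,0,0,0]
    - [0.5,0,0,0,0]
    - [0.4,0,0,0,0]

```text
time_s: 30.77
position: [0.6226, -0.2173, 0.1668]
tcp_rot: [[-0.061, 0.998, -0.003], [0.998, 0.061, -0.035], [-0.035, -0.005, -0.999]]
wrist_force: [-0.3, 0.2, 1.1]
gripper_width: 0.0511
```

```bash
python3 pq.py; python3 -c "
from h import *
st=read_state();print(st['position'],st['gripper_width'])"
```

```text
hub 429 pct [-38.8 -35.2  -4.9  27.3  36.8] mid -1.0
blades 376 pct [-36.4 -35.7 -33.3  36.7  39. ] mid 1.3
near blade slope dx/dz -0.03833811027771397 angle 4.3 blade z min near/far 0.043787433274782434
hub 429 pct [-39.  -35.4  -5.3  27.2  36.1] mid -1.4
blades 374 pct [-36.2 -35.2 -32.6  37.2  40.1] mid 1.9
near blade slope dx/dz -0.05322335148697855 angle 4.2 blade z min near/far 0.045480413724664576
30.8667
[ 0.6226661  -0.21727801  0.16676608] 0.0517626787715855
```

servo_tool:
  series:
    - [0.3,0,0,0,0]
    - [0.2,0,0,0,0]
    - [0,0,0,0,0]
    - [0,0,0,0,0]
    - [0,0,0,0,0]
    - [0,0,0,0,0]

```text
time_s: 31.37
position: [0.6226, -0.2173, 0.1668]
tcp_rot: [[-0.061, 0.998, -0.003], [0.998, 0.061, -0.035], [-0.035, -0.005, -0.999]]
wrist_force: [0.0, 0.6, 0.2]
gripper_width: 0.0854
```

```bash
python3 pq.py; python3 pq.py
```

```text
hub 315 pct [-46.  -11.4  -4.1  43.7  46. ] mid -0.0
blades 378 pct [-36.3 -35.4 -33.2  36.5  38.7] mid 1.2
near blade slope dx/dz -0.03641156309625604 angle 4.5 blade z min near/far 0.044322536086338
hub 315 pct [-47.2 -11.1  -3.9  44.   45.4] mid -0.9
blades 375 pct [-36.4 -35.6 -33.   36.9  39.5] mid 1.6
near blade slope dx/dz -0.041770997933305375 angle 3.9 blade z min near/far 0.04360713433601477
31.4667
hub 309 pct [-46.5 -11.5  -4.3  43.6  46.1] mid -0.2
blades 367 pct [-36.5 -35.6 -33.1  36.6  38.9] mid 1.2
near blade slope dx/dz -0.04252242367152825 angle 4.9 blade z min near/far 0.04395202752487593
hub 316 pct [-47.3 -11.5  -4.1  43.8  45.8] mid -0.7
blades 369 pct [-36.7 -35.7 -33.2  36.7  39.5] mid 1.4
near blade slope dx/dz -0.040676532432726176 angle 4.4 blade z min near/far 0.043632590545201584
31.5667
```

servo_tool:
  series:
    - [0,0,0,-6,0]
    - [0,0,0,-15,0]
    - [0,0,0,-25,0]
    - [0,0,0,-30,0]
    - [0,0,0,-30,0]
    - [0,0,0,-30,0]
    - [0,0,0,-20,0]
    - [0,0,0,-10,0]
    - [0,0,0,0,0]
    - [0,0,0,0,0]
    - [0,0,0,0,0]
    - [0,0,0,0,0]

```text
time_s: 32.57
position: [0.6212, -0.2103, 0.3421]
tcp_rot: [[-0.061, 0.998, -0.004], [0.998, 0.061, -0.034], [-0.034, -0.006, -0.999]]
wrist_force: [0.3, 1.0, -0.7]
gripper_width: 0.0853
```

```bash
python3 pq.py; python3 -c "
from h import *
s=snapshot('side'); C=cloud(s)
T=near(C,.521,-.153,.04,.117,.14); print('beaker top',T.mean(0).round(4),len(T)); Q=near(C,.526,-.293,.035,.03,.09); print('cup',circ(Q,.022))
for n in('jar','lotion','mortar'): print(n,[np.round(a['centre'],3).tolist() for a in spot_in('side',n)[:1]])
b=near(C,.622,-.214,.05,.15,.2); print('hub',b.mean(0),b[:,2].max())
cv2.imwrite('pics/g8.png',cv2.resize(s['color'][150:350,290:490],(600,600),interpolation=cv2.INTER_CUBIC))"
```

```text
hub 228 pct [-11.8 -10.9  -6.7   5.3   8.2] mid -1.8
blades 380 pct [-36.6 -35.7 -33.1  36.9  39.3] mid 1.4
near blade slope dx/dz -0.04109856752947156 angle 3.9 blade z min near/far 0.0453438577138458
hub 230 pct [-12.2 -11.   -6.7   4.6   8.2] mid -2.0
blades 374 pct [-36.6 -35.6 -33.1  37.   39.3] mid 1.3
near blade slope dx/dz -0.04423899639220087 angle 4.5 blade z min near/far 0.04531982903309378
32.6667
beaker top [ 0.5194 -0.1575  0.1239] 320
cup [ 0.5284 -0.2886]
jar [[0.771, 0.012, 0.04]]
lotion [[0.756, 0.156, 0.064]]
mortar [[0.45, 0.473, 0.069]]
hub [ 0.61735064 -0.22076977  0.1753667 ] 0.19692144001604922
```

View pics/g8.png

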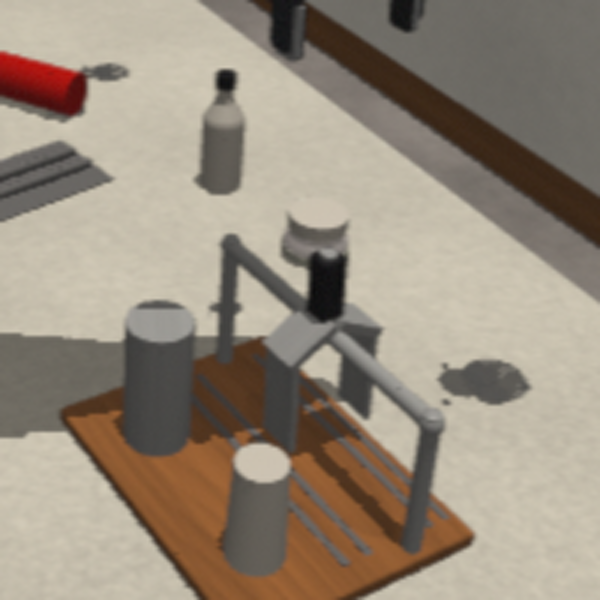

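The picture shows the beaker upside down on its peg (around 160,380) and the paddle astride the rail with its hub up (around 325,290). The gripper is clear of both, and they aren't moving.

```bash
python3 -c "
from rig import *
print(close_job())"
```

```text
the job is handed in; nothing more can be done
None
```

Both things are on the rack and the job is handed in, at about 33 s of the 67 s allowed. The interface gave no verdict.

- **Beaker:** I gripped it by the closed end and swung it mouth-down by moving the tool sharply up and down. I squared it against the table, lowered it over the free peg and released it. The last check put its closed end at 124 mm, which is what it should be with the rim flat on the deck. Its axis is upright and centred within about 4 mm of the peg.
- **Paddle:** I gripped it by the hub, turned it about 72° and set it over the rail. On the first release it leaned about 5°, so I regripped and levelled it. It now hangs steady, hub up, one blade on each side of the rail. Its blades are square to the rail within about 1°.
- **Remaining error:** The paddle still leans about 2.4° towards the robot, because it moved slightly again on the second release. I left it there.
- **Other things:** The cup, jar, bottle and mortar measured where they stood at the start, within a few mm. The gripper was about 15 cm above the paddle, touching nothing, when I handed in. The highest wrist force I saw was about 4 N, read only at the end of each move.

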